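Torque down the printer frame bolt with a breakaway wrench

TASK

The breakaway torque wrench is already fitted on the bolt at the back of the 3D printer's frame, its red handle reaching under the cross beam towards you. Swing the handle clockwise (seen from above) until the bolt is seated and the wrench then gives at its knuckle with a clear bend, but stop well before the knuckle is folded to its end stop, and let go of the wrench. Do not ram the printer's cross beam and leave the other things where they are.

Things in the scene. Friction and masses are not known exactly. Their poses are not given: they have to be found in the camera images.
- bolt_axis (a point): Point on the upright bolt axis, 115 mm above the table, on the wrench's centre line: the round steel wrench head (34 mm across) sits here on the bolt, on a small aluminium bracket on the rear black frame member (top 90 mm above the table). Its axes turn with the head: -x points along the wrench to the knuckle, z is up.
- knuckle_pin (a point): Brass pin of the wrench's knuckle, 50 mm from the bolt axis along the wrench head, 115 mm above the table; the handle bends about this upright pin. Its axes turn with the handle: -x points along the handle to its free end, z is up.
- handle_grip (a point): Where to hold the handle: on the centre line of the red round grip (24 mm in diameter, 72 to 155 mm beyond the pin), 140 mm from the knuckle pin, so 190 mm from the bolt axis while straight, 115 mm above the table; only things under 30 mm tall lie below. Its axes turn with the handle: -x points to the free end, towards the robot, z is up.
- bolt (a joint): Angle of bolt and wrench head in rad, growing clockwise seen from above (the handle's free end moves to the robot's left). At 0.42 the straight wrench stands square to the cross beam, at 0 it leans 0.42 rad to the right. Starts at 0 to 0.25; seated, solid, at 0.65. Turning takes about 1.0 N m (5 N at the grip); it stays where left.
- knuckle (a joint): Bend of the handle at the knuckle in rad: 0 = straight, growing as it bends on clockwise. Rigid up to 2 N m about the pin (14 N sideways at the grip), so it gives only once the bolt is seated; then bends at that same effort, stays as bent, end stop at 0.50. A clear bend is over 0.1 (6 degrees); over 0.35 is too near the stop.
- beam_mid (a point): Centre of the black cross beam: 400 mm long (own y), 60 mm deep (own x, away from the robot), 40 mm tall, underside 190 mm above the table. Its middle is 132 mm and its robot-side face 162 mm from the bolt axis, so it stands over the handle just beyond the grip: the gripper must come in leaning back towards the robot by 25 to 45 degrees.
- beam: The cross beam as a body, origin mid underside, with an orange print-head carriage on its far right. Its two 40 mm square uprights, 356 mm tall, stand 220 mm either side of its middle on side rails (tops 90 mm above the table) that reach 168 mm towards the robot and 182 mm away from it.
- tray: Bystander: open black tray of washers, 90 x 60 x 22 mm, on the table inside the frame, left. Origin under its centre.
- driver: Bystander: blue screwdriver, 160 mm, lying inside the frame, right.
- glue_stick: Bystander: yellow stick 30 mm in diameter, 95 mm tall, standing inside the frame between cross beam and rear member, left.
- spool: Bystander: filament spool lying flat, 190 mm in diameter, 58 mm tall, left of the printer.
- cleaner: Bystander: white bottle 190 mm tall, right of the printer.
- print_clamp: Bystander: white printed C-clamp lying flat, 25 mm tall, right of the printer.
- part_box: Bystander: small cardboard box 90 x 70 x 40 mm, on the left.

How it is judged:
On the way, in this order (a step that is already met when the one before it is completed fails the run):
1. the bolt is turned down to its seat with the wrench still straight (value of joint bolt above 0.63 rad and value of joint knuckle below 0.08 rad).
2. the wrench gives at its knuckle (value of joint knuckle above 0.09 rad), for 0.1 s.
At the end, for the whole second after the job is handed in: The bolt is on its seat (within 0.03 rad of 0.65) and the knuckle is left bent by 0.09 to 0.36 rad (value of joint bolt above 0.62 rad and value of joint knuckle between 0.09 and 0.36 rad); the robot touches nothing.
It fails at once if the knuckle is folded too far, towards its end stop (over 0.36 rad) (value of joint knuckle above 0.36 rad).
It fails at once if the cross beam is rammed (over 25 N) (contact force between beam and anything else above 25 N).
It fails at once if a bystander is moved by more than 30 mm (distance of any of tray, driver, glue_stick, spool, cleaner, print_clamp, part_box from where it was at the start of the episode above 0.03 m).
It also fails if it takes over 35 s, if anything falls off the work surface, if the arm or the gripper's body presses on something with over 40 N, if the wrist force passes 120 N, or if a joint passes its speed limit or range.

ROBOT

A 6-joint arm with a two-finger parallel gripper is mounted at the origin on the work surface. World frame = base frame: x ahead of the robot, y to its left, z up, the work surface at z = 0. Lengths are in m, angles in rad, forces in N, time in s.
With the tool pointing down it reaches from about 0.35 to 0.875 m from the base axis. Payload 4.2 kg.
Tool frame: the origin (TCP) lies midway between the tips of the shut fingers; the grasp point (between the pads) lies 19 mm behind it; y points along the fingers, z is the direction in which the jaws open and shut, and the axes are right-handed (so a half turn about y gives the same grasp; the last joint's range is limited). The gripper opens to 85 mm and grips with 20 to 120 N. Pads are 22 mm wide; open, the fingers measure 114 mm over their backs; the gripper's body (76 mm by 85 mm) begins 54 mm behind the grasp point. The pads swing forward as they close: fully open they stand 13 mm farther back than shut.
Start: joints at [1.44, 0.385, 0.008, 0, -1.194, -0.259], TCP at [0.237, 0.578, 0.231] pointing down, gripper open.
Joint ranges: [-3.14, 3.14], [-1.21, 2.06], [-1.07, 1.41], [-3.16, 2.05], [-2.99, -0.16], [-3.1, 3.1]. Speed limits (rad/s): [2.79, 2.79, 3.14, 3.14, 3.14, 3.14].

INTERFACE

Orientations are given as a unit quaternion [x, y, z, w].
In Python, from bench import env gives the robot as it stands.
- The arm moves only by the tool apply_moves, never from a script. Its argument "rows" is a list of rows, each a list of 7 numbers: the closure, from 0 (fully open) to 1 (shut), then the shift along the tool's x, y, z in mm, then the turn, a rotation vector about the tool's x, y, z in degrees. A call has 1 to 20 rows; each row shifts and turns the commanded pose from where the row before left it, along the tool's axes as they then stand; what a row does not reach is not made up. A row lasts 1/8 s, in which the tool goes at most 62.5 mm and 10.7 degrees, less where a joint would pass 70% of its speed; a pose out of reach is approached as far as the arm can. A call with a gripper value outside its range is refused whole. The fingers move at their own pace and stop on an object; "force" is the grip in N (left out, the last holds). Time passes only in rows, so rows that do not move let the fingers close. It gives the time, the measured TCP pose, the force and the opening at its end, in the units of the state.
- env.observe(): the state, without advancing time (a new reading comes with each control period).
- env.camera(name): name is "side" or "top"; returns (picture, depth): 400x640x3 uint8, red, green, blue; 400x640 float32, m along the optical axis (not along the pixel's ray), 0 where there is no reading.
- env.calibration(name): a dict with "K" (3x3 intrinsics, pixels), "rvec" (rotation vector, rad) and "tvec" (3), from world to camera coordinates, as OpenCV has them. Camera axes: x right, y down, z forward; pixel columns grow to the right and rows downward; lengths in m; the calibration is good to about 2 mm. A picture is of the moment at which its call begins. calibration takes no time and is no camera call.
- env.close_job(): hands the job in, once; it reports no verdict.
The state is a dict: "clock": time; "qpos": joint angles; "dq": joint speeds; "tau": joint torques, N m; "position": TCP position; "tcp_rot": TCP orientation; "ft_force": force on the tool from outside, world axes, zero at the start; "ft_torque": the same for the moment, N m; "grip_width": finger opening in m.
Only numpy, scipy, OpenCV 4.12 (cv2) and the standard library are available. Lean on these libraries where they do the work, as an engineer would, in place of code of your own. Each camera call takes 0.05 s, during which the arm holds its last target. There are 200 camera calls.

## Working session

There is one attempt and no reset: what is moved stays moved. The work goes in short steps, Python scripts to look and compute and a tool call to move; the robot and the scene stay as the last step left them, time stands still between calls to the robot, and variables do not carry over. Pictures are saved under pics/ and viewed, about 8 in all and at most 12, crops included, and the job is handed in when it is done.

Besides the shell and the picture viewer there is one more tool, called as name(argument=value, ...), one argument or row to a line, values as JSON. apply_moves: Moves the arm, as the interface text tells. Its arguments: {"type":"object","properties":{"rows":{"type":"array"},"force":{"type":"number"}},"required":["rows"]}

```bash
mkdir -p pics; ls; python3 - <<'E'
from bench import env
import cv2,numpy as np
for n in("side","top"):
    p,d=env.camera(n); cv2.imwrite(f"pics/{n}0.png",p[...,::-1]); np.save(f"pics/{n}0.npy",d)
    c=env.calibration(n);R=cv2.Rodrigues(np.array(c["rvec"]))[0];print(n,c["K"],(-R.T@np.array(c["tvec"]).ravel()),R[2])
s=env.observe();print(s)
E
```

```text
pics
side [[519.9961201    0.         322.72017911]
 [  0.         519.9961201  195.54667083]
 [  0.           0.           1.        ]] [0.67189677 1.1394186  1.17071717] [-0.05589464 -0.74540092 -0.66426896]
top [[401.14464701   0.         318.03381029]
 [  0.         401.14464701 197.9590029 ]
 [  0.           0.           1.        ]] [ 0.41529005 -0.00322516  1.42233589] [ 0.11266515  0.00854422 -0.99359628]
{'clock': 0.1, 'qpos': array([ 1.43959276e+00,  3.85519345e-01,  6.76742497e-03, -4.21974840e-04,
       -1.19397321e+00, -2.58602789e-01]), 'dq': array([ 2.63596575e-04, -1.35670621e-03,  3.89960845e-03,  2.85582548e-03,
       -6.85325281e-05,  6.82707857e-04]), 'tau': array([ 4.00524714e-04, -3.93319809e+01,  1.88928187e+01,  4.19789180e+00,
       -2.61488509e-03,  4.88320424e-06]), 'position': array([0.23729543, 0.57765188, 0.23031086]), 'tcp_rot': array([-0.13690541, -0.69301835,  0.69439711,  0.13709537]), 'ft_force': array([ 0.30293247,  0.81482769, -0.33203261]), 'ft_torque': array([ 0.00618844, -0.00163468,  0.00599062]), 'grip_width': 0.08512700385083499}
```

View pics/top0.png

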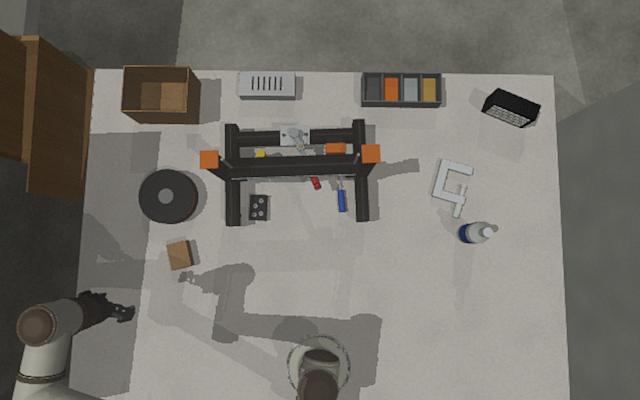

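View pics/side0.png

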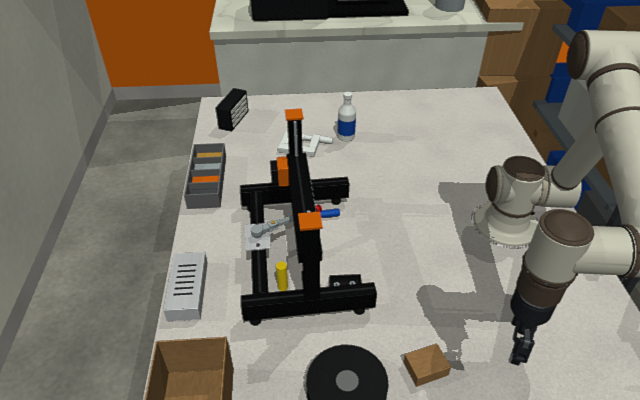

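The top view shows the frame at columns 225–370 and rows 120–225, with the red grip tip near (315,183) and the head near (293,137). In the side view the head is near (262,230) and the red grip near (320,211). I'll enlarge both.

```bash
cat > h.py <<'E'
import numpy as np,cv2
from bench import env
def ray(n,u,v,z):
    c=env.calibration(n);R=cv2.Rodrigues(np.array(c["rvec"]))[0];t=np.array(c["tvec"]).ravel()
    o=-R.T@t;d=R.T@np.linalg.inv(c["K"])@np.array([u,v,1.]);return o+d*(z-o[2])/d[2]
def proj(n,P):
    c=env.calibration(n);return cv2.projectPoints(np.array(P,float).reshape(-1,1,3),np.array(c["rvec"]),np.array(c["tvec"]),np.array(c["K"]),None)[0].reshape(-1,2)
E
python3 - <<'E'
import cv2,numpy as np
a=cv2.imread("pics/top0.png")[115:230,215:385];b=cv2.imread("pics/side0.png")[175:265,235:355]
a=cv2.resize(a,None,fx=4,fy=4,interpolation=cv2.INTER_CUBIC);cv2.imwrite("pics/topc.png",a)
b=cv2.resize(b,None,fx=6,fy=6,interpolation=cv2.INTER_CUBIC);cv2.imwrite("pics/sidec.png",b)
E
```

```text
(no output)
```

View pics/topc.png

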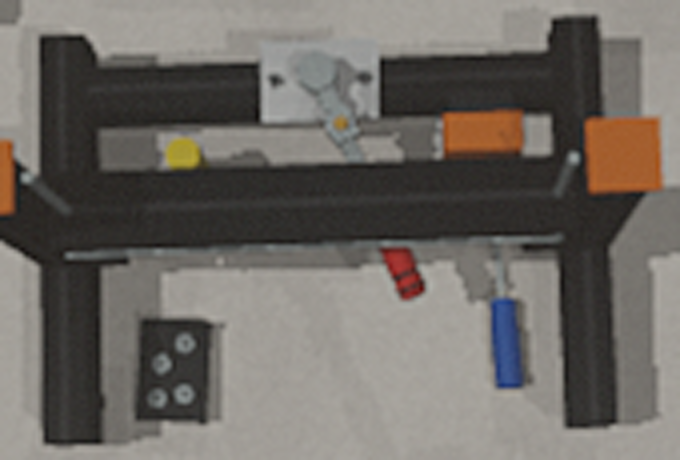

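View pics/sidec.png

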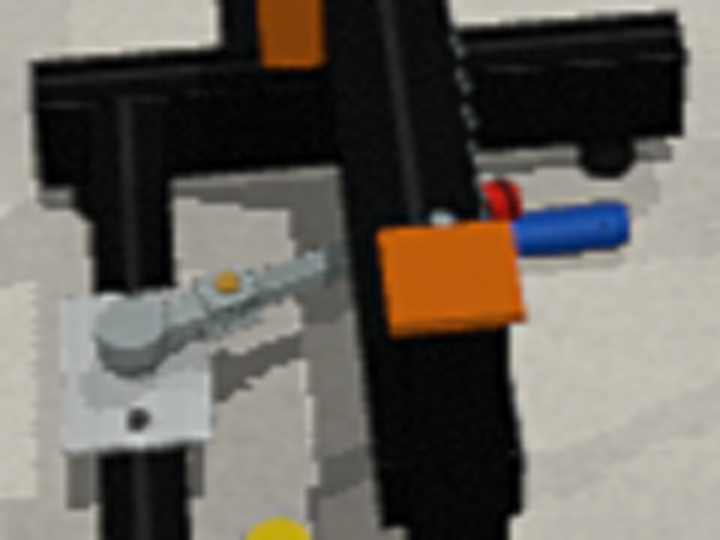

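In the top crop, the head is at (318,72), the brass pin at (341,124), the grip end at (412,294) and the grip at the beam edge at (397,248). The rail ends are at (72,442) and (592,425). In the side crop, the pin is at (228,281) and the head's top centre at about (130,328).

```bash
python3 - <<'E'
from h import *
T=lambda x,y,z:ray("top",(x+.5)/4-.5+215,(y+.5)/4-.5+115,z)
S=lambda x,y,z:ray("side",(x+.5)/6-.5+235,(y+.5)/6-.5+175,z)
np.set_printoptions(precision=4,suppress=True)
h=T(318,72,.13);p=T(341,124,.125);g=T(397,248,.12);e=T(412,294,.12)
l=T(72,442,.09);r=T(592,425,.09)
l2=T(66,36,.09);r2=T(574,17,.09)
print("head",h,S(130,325,.13),"pin",p,S(228,281,.125));print("g",g,"end",e);print("rails",l,r,l2,r2, np.linalg.norm(l-r))
for a,b in((h,p),(h,e),(p,e)): d=b-a;print(np.linalg.norm(d),np.degrees(np.arctan2(d[1],-d[0])))
d=l-r;print("beam yaw",np.degrees(np.arctan2(-d[0],d[1])));d=l2-r2;print(np.degrees(np.arctan2(-d[0],d[1])))
d=l2-l;print(np.linalg.norm(d),np.degrees(np.arctan2(d[1],d[0])))
E
```

```text
head [0.7778 0.0905 0.13  ] [0.7808 0.0986 0.13  ] pin [0.7355 0.0708 0.125 ] [0.7353 0.0673 0.125 ]
g [0.6333 0.0228 0.12  ] end [0.5954 0.0099 0.12  ]
rails [0.471  0.2904 0.09  ] [ 0.4922 -0.141   0.09  ] [0.8174 0.3097 0.09  ] [ 0.8405 -0.1242  0.09  ] 0.4319472564660297
0.04697370783335242 -24.91925135962371
0.19976223714237196 -23.850301823980704
0.15289732781236187 -23.52360318449356
beam yaw 2.8096787557303116
3.0418995452551663
0.34692678923810344 3.184066177780973
```

```bash
cat >> h.py <<'E'
from scipy.spatial.transform import Rotation as Rn, Slerp
B=np.array([.782,.0905]); H=.115
def target(ang,bend=0,lean=40,back=0,s=-1,hold=140):
    "ang: heading (deg) of wrench head; bend (deg); TCP pose for gripping"
    f=lambda a:np.array([np.cos(np.radians(a)),np.sin(np.radians(a)),0])
    # handle direction bolt->end = (-cos a, +sin a) with a growing clockwise
    u=f(-ang);w=f(-(ang+bend))
    g=np.array([*B,H])-.05*u-hold/1000*w
    l=np.radians(lean);a=np.sin(l)*w-np.cos(l)*np.array([0,0,1]);z=s*np.array([-w[1],w[0],0])
    return g+(.020-back)*a, Rn.from_matrix(np.c_[np.cross(a,z),a,z])
def rows(P0,R0,P1,R1,n,c):
    sl=Slerp([0,1],Rn.concatenate([R0,R1]));P,R=np.array(P0),R0
    out=[]
    for k in range(1,n+1):
        Pn=P0+(np.array(P1)-P0)*k/n;Rk=sl(k/n)
        sh=np.round(R.inv().apply(Pn-P)*1000,1);rv=np.round((R.inv()*Rk).as_rotvec(degrees=True),1)
        P=P+R.apply(sh/1000);R=R*Rn.from_rotvec(rv,degrees=True)
        out.append([c,*sh.tolist(),*rv.tolist()])
    return out
E
python3 - <<'E'
from h import *
s=env.observe();R=Rn.from_quat(s["tcp_rot"]);print(R.as_matrix().round(3))
for sg in(1,-1):
    P,Rt=target(-23.8,back=.11,s=sg);print(sg,P,(R.inv()*Rt).magnitude()*57.3)
sg=min((1,-1),key=lambda k:(R.inv()*target(-23.8,s=k)[1]).magnitude());print(sg)
P,Rt=target(-23.8,back=.11,s=sg)
M=rows(s["position"],R,P,Rt,16,0);print(M)
E
```

```text
[[-0.925 -0.001 -0.38 ]
 [ 0.38  -0.002 -0.925]
 [-0.    -1.     0.002]]
1 [ 0.55522644 -0.00951906  0.183944  ] 136.83397457981638
-1 [ 0.55522644 -0.00951906  0.183944  ] 60.37180506339673
-1
[[0, -32.3, 3.0, 26.4, -1.0, -2.8, 2.4], [0, -30.9, 3.8, 28.0, -1.0, -2.7, 2.3], [0, -29.3, 4.5, 29.4, -1.0, -2.8, 2.4], [0, -27.7, 5.1, 31.0, -1.0, -2.7, 2.4], [0, -25.9, 5.8, 32.3, -1.1, -2.8, 2.3], [0, -24.1, 6.1, 33.7, -1.0, -2.8, 2.4], [0, -22.2, 6.5, 34.9, -1.0, -2.7, 2.3], [0, -20.2, 6.7, 36.0, -1.0, -2.8, 2.4], [0, -18.1, 6.9, 37.0, -1.0, -2.7, 2.4], [0, -16.1, 6.9, 38.0, -1.0, -2.8, 2.3], [0, -13.9, 6.9, 38.9, -1.0, -2.8, 2.4], [0, -11.7, 6.8, 39.5, -1.0, -2.7, 2.4], [0, -9.6, 6.4, 40.3, -1.1, -2.8, 2.3], [0, -7.3, 6.1, 40.7, -1.0, -2.8, 2.4], [0, -5.1, 5.6, 41.1, -1.0, -2.7, 2.4], [0, -2.9, 5.0, 41.5, -1.0, -2.8, 2.3]]
```

apply_moves(
  rows=[
    [0, -32, 3, 26.5, -1.0, -2.8, 2.4],
    [0, -31, 4, 28, -1.0, -2.7, 2.3],
    [0, -29.3, 4.5, 29.5, -1.0, -2.8, 2.4],
    [0, -27.7, 5, 31.0, -1.0, -2.7, 2.4],
    [0, -26, 6, 32.3, -1.1, -2.8, 2.3],
    [0, -24, 6, 33.7, -1.0, -2.8, 2.4],
    [0, -22.2, 6.5, 35, -1.0, -2.7, 2.3],
    [0, -20.2, 6.7, 36.0, -1.0, -2.8, 2.4],
    [0, -18, 7, 37.0, -1.0, -2.7, 2.4],
    [0, -16, 7, 38.0, -1.0, -2.8, 2.3],
    [0, -14, 7, 39, -1.0, -2.8, 2.4],
    [0, -11.7, 6.8, 39.5, -1.0, -2.7, 2.4],
    [0, -9.6, 6.4, 40.3, -1.1, -2.8, 2.3],
    [0, -7.3, 6, 40.7, -1.0, -2.8, 2.4],
    [0, -5, 5.6, 41, -1.0, -2.7, 2.4],
    [0, -3, 5.0, 41.5, -1.0, -2.8, 2.3],
    [0, 0, 0, 0, 0, 0, 0],
    [0, 0, 0, 0, 0, 0, 0],
  ],
)

```text
clock: 2.35
position: [0.5254, 0.037, 0.1987]
tcp_rot: [0.099, 0.709, -0.624, 0.312]
ft_force: [-0.6, 0.4, -0.4]
grip_width: 0.0854
```

```bash
python3 - <<'E'
from h import *
s=env.observe();R=Rn.from_quat(s["tcp_rot"]);P,Rt=target(-23.8,back=.11)
print(s["clock"],s["qpos"],s["position"],P,(R.inv()*Rt).as_rotvec(degrees=True))
p,d=env.camera("top");a=p[115:255,205:385,::-1]
cv2.imwrite("pics/t1.png",cv2.resize(a,None,fx=4,fy=4,interpolation=cv2.INTER_CUBIC))
P1,R1=target(-23.8);print(rows(s["position"],R,P1,R1,8,0))
E
```

```text
2.35 [ 0.38574067  0.03122141 -0.72168179  0.06170094 -0.21631982  1.44593086] [0.52542422 0.03696903 0.19865596] [ 0.55522644 -0.00951906  0.183944  ] [-1.96404823 -5.01440304  5.45917035]
[[0, -1.7, 16.0, 6.2, -0.2, -0.6, 0.7], [0, -1.5, 16.0, 6.3, -0.3, -0.7, 0.7], [0, -1.2, 16.0, 6.4, -0.2, -0.6, 0.6], [0, -0.9, 16.0, 6.4, -0.3, -0.6, 0.7], [0, -0.7, 15.9, 6.6, -0.2, -0.6, 0.7], [0, -0.4, 15.9, 6.6, -0.3, -0.7, 0.7], [0, -0.2, 15.9, 6.7, -0.2, -0.6, 0.7], [0, 0.1, 15.9, 6.7, -0.3, -0.6, 0.7]]
```

View pics/t1.png

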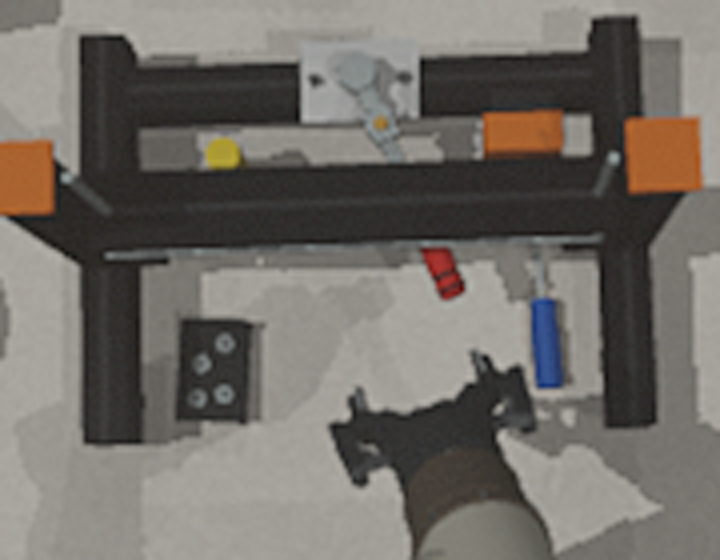

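The picture shows the open gripper in front of the grip, with its right finger at (490,370) beside the driver and its left finger at (360,420). Part of the commanded motion was lost because q5 is close to its limit. I'll fit a simple arm model to the readings so I can plan the wrist.

```bash
cat > k.py <<'E'
from h import *
from scipy.optimize import least_squares
D=[([1.43959,.38552,.00677,-.00042,-1.19397,-.2586],[.23730,.57765,.23031],[-.13690,-.69302,.69440,.13710]),
   ([.38574,.03122,-.72168,.0617,-.21632,1.44593],[.52542,.03697,.19866],None)]
def fk(q,L):
    h,L1,L2,L3,e,off=L; rx,ry=lambda a:Rn.from_euler('x',a),lambda a:Rn.from_euler('y',a)
    R1=Rn.from_euler('z',q[0]);Ru=R1*ry(q[1]);Rf=R1*ry(q[1]-q[2])
    Rt=Rf*rx(SG[0]*q[3])*ry(-q[4])*rx(SG[1]*q[5])   # tool axis = +x
    P=np.array([0,0,h])+R1.apply([0,off,0])+Ru.apply([0,0,L1])+Rf.apply([L2,0,e])+Rt.apply([L3,0,0])
    return P,Rt
SG=[1,1]
E
python3 - <<'E'
import k;from k import *
s=env.observe();D[1]=(s["qpos"],s["position"],s["tcp_rot"])
for sg in([1,1],[1,-1],[-1,1],[-1,-1]):
    k.SG=sg
    C=[fk(q,[0]*6)[1].inv()*Rn.from_quat(r) for q,p,r in D]
    print(sg,(C[0].inv()*C[1]).magnitude()*57.3, C[0].as_matrix().round(3).tolist())
f=lambda L:np.concatenate([fk(q,[*L[:4],0,L[4]])[0]-p for q,p,_ in D])
r=least_squares(f,[.2,.5,.45,.3,-.16]);print(r.x,r.fun)
E
```

```text
[1, 1] 157.7435122899249 [[-0.001, 1.0, -0.0], [0.869, 0.001, 0.495], [0.495, 0.0, -0.869]]
[1, -1] 7.0469521182262715 [[-0.001, 1.0, -0.0], [1.0, 0.001, 0.0], [0.0, -0.0, -1.0]]
[-1, 1] 164.62729611609086 [[-0.0, 1.0, -0.0], [0.869, 0.0, 0.494], [0.494, -0.0, -0.869]]
[-1, -1] 0.0009887372295920573 [[-0.0, 1.0, -0.0], [1.0, 0.0, -0.0], [-0.0, -0.0, -1.0]]
[ 0.1612783   0.58308142  0.41445528  0.31799872 -0.15952131] [-2.86472267e-04  3.94790719e-05  6.48248426e-06  1.04377293e-04
 -2.69725367e-04 -6.48223177e-06]
```

```bash
cat >> k.py <<'E'
SG[:]=[-1,-1]; L=[.16128,.58308,.41446,.318,0,-.15952]
C=Rn.from_matrix([[0,1,0],[1,0,0],[0,0,-1]])
lo=np.array([-3.14,-1.21,-1.07,-3.16,-2.99,-3.1]);hi=np.array([3.14,2.06,1.41,2.05,-.16,3.1])
def ik(P,R,q0):
    def f(q):
        p,r=fk(q,L);return np.r_[(p-P)*10,((r*C).inv()*R).as_rotvec()]
    r=least_squares(f,np.clip(q0,lo+1e-3,hi-1e-3),bounds=(lo,hi));return r.x,np.linalg.norm(r.fun)
E
python3 - <<'E'
from k import *
np.set_printoptions(precision=2,suppress=True)
q0=env.observe()["qpos"]
for lean in(30,35,40):
    print(lean);q=q0
    for a,b,bk in((-23.8,0,.1),(-23.8,0,.05),(-23.8,0,0),(-18,0,0),(-12,0,0),(-6,0,0),(0,0,0),(5,0,0),(10,0,0),(10,12,0)):
        best=min((ik(*target(a,b,lean,bk,hold=143),g) for g in(q,q+[0,0,0,-1.2,0,1.2],q+[0,0,0,1,0,-1])),key=lambda t:(t[1]>.005,np.abs(t[0]-q).sum()))
        q,e=best;print(a,b,bk,q,round(e,4))
E
```

```text
30
-23.8 0 0.1 [ 0.22  0.16 -0.58 -0.3  -0.33  2.02] 0.0
-23.8 0 0.05 [ 0.23  0.25 -0.59 -0.41 -0.23  2.13] 0.0
-23.8 0 0 [ 0.24  0.35 -0.58 -0.64 -0.16  2.35] 0.0129
-18 0 0 [ 0.32  0.34 -0.59  0.01 -0.16  1.56] 0.0418
-12 0 0 [ 0.42  0.32 -0.64  0.8  -0.16  0.6 ] 0.0191
-6 0 0 [ 0.49  0.32 -0.65  1.06 -0.22  0.19] 0.0
0 0 0 [ 0.57  0.32 -0.64  1.08 -0.31  0.01] 0.0
5 0 0 [ 0.62  0.33 -0.63  1.05 -0.39 -0.08] 0.0
10 0 0 [ 0.67  0.35 -0.6   1.   -0.46 -0.16] 0.0
10 12 0 [ 0.74  0.4  -0.51  0.89 -0.62 -0.29] 0.0
35
-23.8 0 0.1 [ 0.21  0.14 -0.66 -0.61 -0.21  2.35] 0.0
-23.8 0 0.05 [ 0.21  0.25 -0.65 -1.02 -0.16  2.75] 0.0217
-23.8 0 0 [ 0.21  0.36 -0.61 -1.36 -0.16  3.1 ] 0.0525
-18 0 0 [ 0.23  0.35 -0.63 -1.46 -0.16  3.1 ] 0.1205
-12 0 0 [ 0.26  0.35 -0.64 -1.58 -0.16  3.1 ] 0.1951
-6 0 0 [ 0.51  0.32 -0.72  1.73 -0.23 -0.5 ] 0.0
0 0 0 [ 0.6   0.32 -0.71  1.53 -0.33 -0.46] 0.0
5 0 0 [ 0.66  0.33 -0.69  1.4  -0.41 -0.46] 0.0
10 0 0 [ 0.71  0.35 -0.66  1.28 -0.48 -0.46] 0.0
10 12 0 [ 0.79  0.4  -0.56  1.07 -0.65 -0.5 ] 0.0
40
-23.8 0 0.1 [ 0.18  0.14 -0.72 -1.35 -0.16  3.1 ] 0.0168
-23.8 0 0.05 [ 0.2   0.25 -0.67 -1.36 -0.16  3.1 ] 0.0733
-23.8 0 0 [ 0.21  0.36 -0.61 -1.36 -0.16  3.1 ] 0.121
-18 0 0 [ 0.23  0.35 -0.63 -1.47 -0.16  3.1 ] 0.1636
-12 0 0 [ 0.26  0.35 -0.64 -1.57 -0.16  3.1 ] 0.2277
-6 0 0 [ 0.29  0.35 -0.65 -1.68 -0.16  3.1 ] 0.2987
0 0 0 [ 0.63  0.33 -0.77  1.88 -0.41 -0.84] 0.0
5 0 0 [ 0.69  0.34 -0.75  1.68 -0.47 -0.78] 0.0
10 0 0 [ 0.75  0.36 -0.71  1.52 -0.54 -0.73] 0.0
10 12 0 [ 0.83  0.41 -0.61  1.23 -0.69 -0.69] 0.0
```

```bash
cat >> k.py <<'E'
def pose(lat,d=.174,lean=35,back=0,hd=3.,yaw=None):
    "open-gripper TCP: pad centre at distance d from bolt towards robot, lateral lat (left +), height .115"
    c,s=np.cos(np.radians(hd)),np.sin(np.radians(hd));u=np.array([c,s,0]);n=np.array([-s,c,0])
    y=np.radians(hd if yaw is None else yaw);w=np.array([np.cos(y),np.sin(y),0])
    l=np.radians(lean);a=np.sin(l)*w-np.cos(l)*np.array([0,0,1]);z=np.array([w[1],-w[0],0])
    return np.array([*B,H])-d*u+lat*n+(.032-back)*a, Rn.from_matrix(np.c_[np.cross(a,z),a,z])
E
python3 - <<'E'
from k import *
np.set_printoptions(precision=2,suppress=True)
q0=env.observe()["qpos"]
for lean,yaw in((30,3),(35,3),(30,-2),(35,-3)):
    print(lean,yaw);q=q0
    for lat,bk in((-.062,.1),(-.062,.05),(-.062,0),(-.03,0),(0,0),(.03,0),(.06,0),(.093,0),(.08,0.08)):
        best=min((ik(*pose(lat,lean=lean,back=bk,yaw=yaw),g) for g in(q,q+[0,0,0,1.2,0,-1.2],q+[0,0,0,-1,0,1])),key=lambda t:(t[1]>.005,np.abs(t[0]-q).sum()))
        q,e=best;print(lat,bk,q,round(e,4))
E
```

```text
30 3
-0.062 0.1 [ 0.41  0.15 -0.61  0.54 -0.35  0.75] 0.0
-0.062 0.05 [ 0.39  0.26 -0.62  0.72 -0.26  0.57] 0.0
-0.062 0 [ 0.37  0.37 -0.61  1.04 -0.18  0.26] 0.0
-0.03 0 [ 0.44  0.37 -0.61  1.07 -0.22  0.17] 0.0
0 0 [ 0.5   0.37 -0.6   1.08 -0.25  0.1 ] 0.0
0.03 0 [ 0.56  0.37 -0.59  1.08 -0.28  0.06] 0.0
0.06 0 [ 0.62  0.38 -0.58  1.06 -0.31  0.03] 0.0
0.093 0 [ 0.68  0.39 -0.56  1.04 -0.35 -0.  ] 0.0
0.08 0.08 [ 0.71  0.22 -0.58  0.77 -0.46  0.27] 0.0
35 3
-0.062 0.1 [ 0.44  0.14 -0.7   0.95 -0.27  0.31] 0.0
-0.062 0.05 [ 0.41  0.25 -0.69  1.35 -0.21 -0.08] 0.0
-0.062 0 [ 0.39  0.36 -0.67  1.83 -0.2  -0.54] 0.0
-0.03 0 [ 0.46  0.36 -0.67  1.73 -0.23 -0.5 ] 0.0
0 0 [ 0.52  0.37 -0.67  1.65 -0.26 -0.48] 0.0
0.03 0 [ 0.59  0.37 -0.66  1.57 -0.3  -0.45] 0.0
0.06 0 [ 0.65  0.38 -0.64  1.5  -0.33 -0.43] 0.0
0.093 0 [ 0.71  0.39 -0.62  1.43 -0.36 -0.41] 0.0
0.08 0.08 [ 0.75  0.21 -0.66  1.09 -0.43 -0.08] 0.0
30 -2
-0.062 0.1 [ 0.45  0.15 -0.61  0.64 -0.4   0.54] 0.0
-0.062 0.05 [ 0.42  0.26 -0.62  0.82 -0.31  0.38] 0.0
-0.062 0 [ 0.4   0.37 -0.61  1.09 -0.24  0.11] 0.0
-0.03 0 [ 0.47  0.37 -0.61  1.09 -0.27  0.05] 0.0
0 0 [ 0.53  0.37 -0.6   1.09 -0.31  0.  ] 0.0
0.03 0 [ 0.59  0.38 -0.59  1.07 -0.34 -0.03] 0.0
0.06 0 [ 0.64  0.39 -0.57  1.05 -0.37 -0.06] 0.0
0.093 0 [ 0.7   0.4  -0.55  1.02 -0.4  -0.08] 0.0
0.08 0.08 [ 0.74  0.23 -0.56  0.79 -0.52  0.15] 0.0
35 -3
-0.062 0.1 [ 0.5   0.14 -0.7   1.02 -0.36  0.12] 0.0
-0.062 0.05 [ 0.46  0.25 -0.69  1.31 -0.3  -0.16] 0.0
-0.062 0 [ 0.43  0.36 -0.67  1.65 -0.27 -0.48] 0.0
-0.03 0 [ 0.5   0.37 -0.67  1.58 -0.3  -0.47] 0.0
0 0 [ 0.56  0.37 -0.66  1.51 -0.34 -0.46] 0.0
0.03 0 [ 0.62  0.38 -0.65  1.45 -0.37 -0.45] 0.0
0.06 0 [ 0.68  0.39 -0.63  1.39 -0.4  -0.44] 0.0
0.093 0 [ 0.74  0.4  -0.61  1.33 -0.43 -0.43] 0.0
0.08 0.08 [ 0.79  0.23 -0.64  1.05 -0.52 -0.17] 0.0
```

```bash
python3 - <<'E'
from k import *
s=env.observe();R=Rn.from_quat(s["tcp_rot"])
P,Rt=pose(-.062,lean=33,back=.1,yaw=-2);print(P,Rt.as_quat())
print(rows(s["position"],R,P,Rt,10,0))
E
```

```text
[0.5744704  0.02077103 0.1720296 ] [-0.21263111 -0.67437972  0.68138963 -0.18896607]
[[0, -2.0, 4.5, 3.2, 1.3, 1.6, -0.1], [0, -2.0, 4.5, 3.0, 1.2, 1.7, -0.1], [0, -2.2, 4.6, 2.9, 1.3, 1.6, -0.2], [0, -2.2, 4.6, 2.7, 1.3, 1.6, -0.1], [0, -2.3, 4.8, 2.6, 1.2, 1.7, -0.1], [0, -2.5, 4.7, 2.3, 1.3, 1.6, -0.1], [0, -2.4, 4.8, 2.2, 1.3, 1.7, -0.1], [0, -2.6, 4.8, 2.0, 1.2, 1.6, -0.1], [0, -2.6, 4.9, 1.9, 1.3, 1.6, -0.2], [0, -2.7, 4.9, 1.6, 1.3, 1.7, -0.1]]
```

apply_moves(
  rows=[
    [0, -2.0, 4.5, 3.2, 1.3, 1.6, -0.1],
    [0, -2.0, 4.5, 3.0, 1.2, 1.7, -0.1],
    [0, -2.2, 4.6, 2.9, 1.3, 1.6, -0.2],
    [0, -2.2, 4.6, 2.7, 1.3, 1.6, -0.1],
    [0, -2.3, 4.8, 2.6, 1.2, 1.7, -0.1],
    [0, -2.5, 4.7, 2.3, 1.3, 1.6, -0.1],
    [0, -2.4, 4.8, 2.2, 1.3, 1.7, -0.1],
    [0, -2.6, 4.8, 2.0, 1.2, 1.6, -0.1],
    [0, -2.6, 4.9, 2, 1.3, 1.6, -0.2],
    [0, -2.7, 5, 1.6, 1.3, 1.7, -0.1],
    [0, 0, 0, 0, 0, 0, 0],
  ],
)

```text
clock: 3.78
position: [0.5784, 0.0134, 0.1945]
tcp_rot: [0.195, 0.684, -0.68, 0.178]
ft_force: [0.5, -0.8, -0.4]
grip_width: 0.0856
```

```bash
python3 - <<'E'
from k import *
s=env.observe();R=Rn.from_quat(s["tcp_rot"]);P,Rt=pose(-.062,lean=33,back=.1,yaw=-2)
print(s["clock"],s["qpos"],s["position"]-P,(R.inv()*Rt).as_rotvec(degrees=True))
P,Rt=pose(-.062,lean=33,back=0,yaw=-2);print(P,rows(s["position"],R,P,Rt,10,0))
p,d=env.camera("top");a=p[115:255,205:385,::-1]
cv2.imwrite("pics/t2.png",cv2.resize(a,None,fx=4,fy=4,interpolation=cv2.INTER_CUBIC))
E
```

```text
3.775 [ 0.25460747  0.12119739 -0.83549727  0.93868944 -0.16030596  0.39351323] [ 0.00392552 -0.00741725  0.02251599] [0.9793627  0.31168496 2.45781187]
[0.62890112 0.01887027 0.08816254] [[0, 1.1, 11.7, -0.5, 0.1, 0.0, 0.2], [0, 1.1, 11.8, -0.6, 0.1, 0.1, 0.3], [0, 1.2, 11.7, -0.6, 0.1, -0.0, 0.2], [0, 1.2, 11.7, -0.6, 0.1, 0.0, 0.3], [0, 1.3, 11.7, -0.6, 0.1, 0.1, 0.2], [0, 1.3, 11.7, -0.6, 0.1, -0.0, 0.3], [0, 1.4, 11.7, -0.7, 0.1, 0.0, 0.2], [0, 1.4, 11.7, -0.6, 0.1, 0.0, 0.3], [0, 1.5, 11.6, -0.7, 0.1, 0.1, 0.2], [0, 1.5, 11.7, -0.7, 0.1, 0.0, 0.3]]
```

View pics/t2.png

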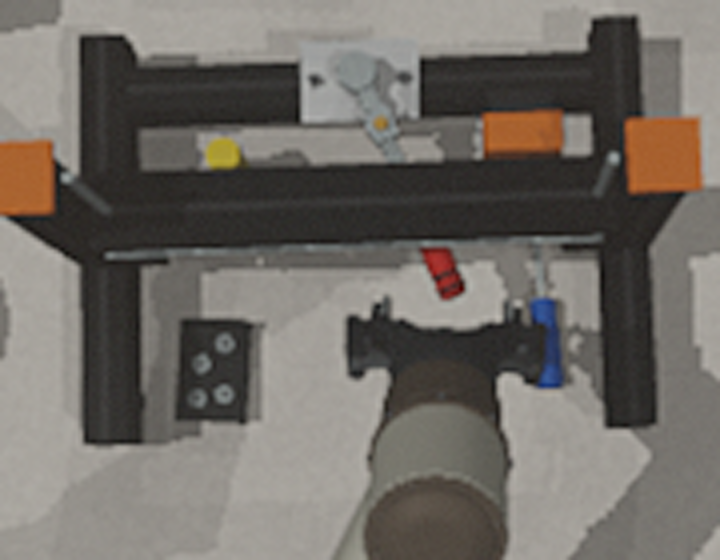

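Fingers at (385,310) and (515,315) sit either side of the grip end at (452,292), short of it. q5 is at its limit, so I'll check the model against this third pose.

```bash
python3 - <<'E'
import k;from k import *
np.set_printoptions(precision=4,suppress=True)
s=env.observe();q=s["qpos"];p,r=fk(q,L);print(p-s["position"],((r*C).inv()*Rn.from_quat(s["tcp_rot"])).magnitude()*57.3)
P,Rt=pose(-.062,lean=33,back=.1,yaw=-2);print(ik(P,Rt,q),ik(P,Rt,q+[.2,0,0,0,-.1,0]))
print(r.apply([1,0,0]),Rn.from_quat(s["tcp_rot"]).apply([0,1,0]))
E
```

```text
[-0.0771 -0.0898 -0.067 ] 2.9411550059598356e-14
(array([ 0.4745,  0.1428, -0.6654,  0.8454, -0.3628,  0.3209]), np.float64(9.063884978445131e-13)) (array([ 0.4745,  0.1428, -0.6654,  0.8454, -0.3628,  0.3209]), np.float64(2.5701519144121195e-12))
[ 0.5086 -0.0006 -0.861 ] [ 0.5086 -0.0006 -0.861 ]
```

```bash
cat >> k.py <<'E'
def fk(q,L):
    h,L1,L2,L3,e,off,oy,oz=L; rx,ry=lambda a:Rn.from_euler('x',a),lambda a:Rn.from_euler('y',a)
    R1=Rn.from_euler('z',q[0]);Ru=R1*ry(q[1]);Rf=R1*ry(q[1]-q[2]);R4=Rf*rx(-q[3]);Rt=R4*ry(-q[4])*rx(-q[5])
    return np.array([0,0,h])+R1.apply([0,off,0])+Ru.apply([0,0,L1])+Rf.apply([L2,0,e])+R4.apply([0,oy,oz])+Rt.apply([L3,0,0]),Rt
E
python3 - <<'E'
import k;from k import *
np.set_printoptions(precision=4,suppress=True)
s=env.observe();D.append((s["qpos"],s["position"],0))
for nm,ex in (("oy",lambda x:[*x[:4],0,0,x[4],0]),("oy,off",lambda x:[*x[:4],0,x[5],x[4],0]),("oy,e",lambda x:[*x[:4],x[5],0,x[4],0]),("oy,oz",lambda x:[*x[:4],0,0,x[4],x[5]])):
    r=least_squares(lambda x:np.concatenate([fk(q,ex(x))[0]-p for q,p,_ in D]),[.2,.5,.45,.3,-.16,0]);print(nm,r.x,np.abs(r.fun).max())
E
```

```text
oy [ 0.1606  0.5649  0.4218  0.2977 -0.1598  0.    ] 2.6202341844028254e-06
oy,off [ 0.1606  0.5649  0.4218  0.2977 -0.1598  0.    ] 2.6244287952836842e-06
oy,e [ 0.1606  0.5649  0.4218  0.2977 -0.1598  0.    ] 2.8166534998541604e-06
oy,oz [ 0.1606  0.5649  0.4218  0.2977 -0.1598  0.    ] 2.3447961575440157e-06
```

```bash
cat >> k.py <<'E'
L=[.1606,.5649,.4218,.2977,0,0,-.1598,0]
E
python3 - <<'E'
from k import *
np.set_printoptions(precision=2,suppress=True)
q0=env.observe()["qpos"]
def best(lat,bk,lean,yaw,q):
    return min((ik(*pose(lat,lean=lean,back=bk,yaw=yaw),g) for g in(q,q+[.2,0,.2,0,-.2,0],q+[0,0,0,1.2,0,-1.2],q+[0,0,0,-1,-.2,1])),key=lambda t:(t[1]>.003,np.abs(t[0]-q).sum()))
for lean,yaw in((26,0),(26,-8),(30,0),(30,-8),(30,-15),(35,-15)):
    print(lean,yaw);q=q0
    for lat,bk in((-.062,.1),(-.062,0),(0,0),(.093,0),(.08,0.08)):
        q,e=best(lat,bk,lean,yaw,q);print(lat,bk,q,round(e,4))
E
```

```text
26 0
-0.062 0.1 [ 0.35  0.18 -0.7   0.53 -0.3   0.74] 0.0
-0.062 0 [ 0.29  0.38 -0.67  0.57 -0.16  0.74] 0.0659
0 0 [ 0.34  0.38 -0.74  0.95 -0.16  0.31] 0.073
0.093 0 [ 0.32  0.39 -0.79  1.69 -0.16 -0.41] 0.0282
0.08 0.08 [ 0.55  0.24 -0.75  0.9  -0.3   0.19] 0.0
26 -8
-0.062 0.1 [ 0.36  0.18 -0.75  0.73 -0.32  0.41] 0.0
-0.062 0 [ 0.19  0.37 -0.78  1.22 -0.16  0.05] 0.0705
0 0 [ 0.16  0.37 -0.82  1.74 -0.16 -0.45] 0.0366
0.093 0 [ 0.35  0.39 -0.79  1.64 -0.21 -0.52] 0.0
0.08 0.08 [ 0.58  0.25 -0.73  0.92 -0.37  0.02] 0.0
30 0
-0.062 0.1 [ 0.27  0.15 -0.83  0.92 -0.16  0.42] 0.0256
-0.062 0 [ 0.3   0.38 -0.62  0.36 -0.16  0.95] 0.1252
0 0 [ 0.08  0.37 -0.81  2.05 -0.16 -0.56] 0.1166
0.093 0 [ 0.23  0.39 -0.78  2.05 -0.16 -0.69] 0.0491
0.08 0.08 [ 0.33  0.22 -0.87  1.64 -0.17 -0.36] 0.0
30 -8
-0.062 0.1 [ 0.17  0.15 -0.89  1.38 -0.16 -0.08] 0.0072
-0.062 0 [-0.02  0.37 -0.81  2.05 -0.16 -0.59] 0.1005
0 0 [ 0.08  0.37 -0.81  2.05 -0.16 -0.68] 0.0594
0.093 0 [ 0.24  0.39 -0.79  2.05 -0.21 -0.83] 0.005
0.08 0.08 [ 0.46  0.23 -0.84  1.39 -0.29 -0.35] 0.0
30 -15
-0.062 0.1 [ 0.24  0.16 -0.88  1.34 -0.25 -0.2 ] 0.0
-0.062 0 [-0.03  0.37 -0.81  2.05 -0.16 -0.7 ] 0.0534
0 0 [ 0.09  0.37 -0.82  2.05 -0.21 -0.8 ] 0.0215
0.093 0 [ 0.34  0.4  -0.8   1.8  -0.3  -0.78] 0.0
0.08 0.08 [ 0.55  0.25 -0.8   1.24 -0.39 -0.38] 0.0
35 -15
-0.062 0.1 [ 0.    0.15 -0.92  2.05 -0.18 -0.71] 0.0136
-0.062 0 [ 0.    0.37 -0.82  2.05 -0.23 -0.73] 0.1189
0 0 [ 0.12  0.38 -0.83  2.05 -0.29 -0.83] 0.0812
0.093 0 [ 0.29  0.4  -0.81  2.05 -0.35 -0.98] 0.0125
0.08 0.08 [ 0.44  0.24 -0.88  1.67 -0.38 -0.71] 0.0
```

```bash
cat > s.py <<'E'
from k import *
np.set_printoptions(precision=2,suppress=True)
rng=np.random.default_rng(0)
lats=((-.062,.0),(-.02,0),(.03,0),(.093,0))
res=[]
for lean in(28,33,38,43):
  for yaw in(-25,-15,-5,5,15,25):
    for sg in(1,-1):
        def T(lat,bk):
            P,R=pose(lat,lean=lean,back=bk,yaw=yaw);return P,(R if sg==1 else R*Rn.from_euler('y',180,degrees=True))
        sols=[]
        for g4 in(-2.9,-2,-1,0,1,1.9):
          for g1 in(-.2,.4):
            q,e=ik(*T(*lats[1]),np.array([g1,.3,-.7,g4,-.5,0 if sg==1 else 2.5]))
            if e<1e-3 and not any(np.abs(q-o).max()<.02 for o in sols): sols.append(q)
        for q in sols:
            path=[q];ok=True;qq=q
            for l in lats[2:]:
                qq,e=ik(*T(*l),qq);ok&=e<1e-3;path.append(qq)
            qq,e=ik(*T(*lats[0]),q);ok&=e<1e-3;path.insert(0,qq)
            qb,e=ik(*T(-.062,.1),qq);ok&=e<1e-3;path.insert(0,qb)
            if ok:
                A=np.array(path);m=np.minimum(A-lo,hi-A).min();res.append((m,lean,yaw,sg,A))
res.sort(key=lambda t:-t[0])
print(len(res))
for r in res[:8]:print(r[:4],r[4][[0,1,4]].tolist() if 0 else r[4][[0,1,4]])
E
time python3 s.py
```

```text
2
(np.float64(0.07270087431646396), 28, -25, 1) [[ 0.39  0.2  -0.78  0.99 -0.42 -0.14]
 [ 0.05  0.37 -0.83  1.86 -0.23 -0.73]
 [ 0.5   0.42 -0.75  1.33 -0.4  -0.62]]
(np.float64(0.07270087431639813), 28, -25, -1) [[ 0.39  0.2  -0.78  0.99 -0.42  3.  ]
 [ 0.05  0.37 -0.83  1.86 -0.23  2.41]
 [ 0.5   0.42 -0.75  1.33 -0.4   2.52]]
real	0m42.693s
user	0m42.320s
sys	0m0.338s
```

```bash
sed -i 's/def pose(lat,d=.174,lean=35,back=0,hd=3.,yaw=None)/def pose(lat,d=.174,lean=35,back=0,hd=3.,yaw=None,dep=.018)/; s/(.032-back)/(dep-back)/' k.py
cat > s.py <<'E'
from k import *
np.set_printoptions(precision=2,suppress=True)
lats=(-.064,-.02,.03,.08)
for d in(.174,.184):
 for lean in(24,27,30):
  for yaw in(-20,-12,-5,2):
    qs=[];q=np.array([.3,.3,-.75,1,-.3,.2])
    for l in lats[::-1]:
        q,e=ik(*pose(l,d=d,lean=lean,yaw=yaw),q);qs.append((round(e,3),q))
    q,e=ik(*pose(lats[0],d=d,lean=lean,yaw=yaw,back=.08),q)
    print(d,lean,yaw,[x[0] for x in qs],round(e,3),qs[3][1],qs[0][1])
E
time python3 s.py
```

```text
0.174 24 -20 [np.float64(0.0), np.float64(0.0), np.float64(0.0), np.float64(0.0)] 0.0 [ 0.2   0.35 -0.8   1.3  -0.22 -0.23] [ 0.54  0.39 -0.71  1.03 -0.38 -0.27]
0.174 24 -12 [np.float64(0.0), np.float64(0.0), np.float64(0.0), np.float64(0.012)] 0.0 [ 0.17  0.34 -0.8   1.3  -0.16 -0.07] [ 0.49  0.37 -0.74  1.14 -0.29 -0.21]
0.174 24 -5 [np.float64(0.0), np.float64(0.002), np.float64(0.02), np.float64(0.025)] 0.0 [ 0.25  0.35 -0.75  0.92 -0.16  0.35] [ 0.43  0.36 -0.77  1.25 -0.21 -0.15]
0.174 24 2 [np.float64(0.007), np.float64(0.022), np.float64(0.024), np.float64(0.016)] 0.0 [ 0.29  0.35 -0.7   0.62 -0.16  0.73] [ 0.41  0.36 -0.77  1.24 -0.16 -0.01]
0.174 27 -20 [np.float64(0.0), np.float64(0.0), np.float64(0.0), np.float64(0.0)] 0.0 [ 0.05  0.34 -0.83  1.8  -0.18 -0.6 ] [ 0.48  0.38 -0.77  1.32 -0.35 -0.5 ]
0.174 27 -12 [np.float64(0.0), np.float64(0.0), np.float64(0.017), np.float64(0.047)] 0.0 [ 0.07  0.34 -0.83  1.7  -0.16 -0.39] [ 0.38  0.36 -0.8   1.55 -0.26 -0.51]
0.174 27 -5 [np.float64(0.0), np.float64(0.033), np.float64(0.065), np.float64(0.076)] 0.0 [ 0.24  0.35 -0.75  0
[... 2229 characters left out ...]
0 [np.float64(0.0), np.float64(0.0), np.float64(0.0), np.float64(0.019)] 0.0 [-0.01  0.33 -0.85  2.05 -0.2  -0.78] [ 0.41  0.36 -0.82  1.6  -0.35 -0.72]
0.184 30 -12 [np.float64(0.0), np.float64(0.011), np.float64(0.039), np.float64(0.067)] 0.0 [-0.03  0.33 -0.85  2.05 -0.16 -0.65] [ 0.29  0.35 -0.84  1.9  -0.26 -0.78]
0.184 30 -5 [np.float64(0.02), np.float64(0.051), np.float64(0.088), np.float64(0.121)] 0.03 [-0.02  0.33 -0.84  2.05 -0.16 -0.54] [ 0.22  0.34 -0.82  2.05 -0.18 -0.75]
0.184 30 2 [np.float64(0.065), np.float64(0.104), np.float64(0.143), np.float64(0.111)] 0.034 [ 0.3   0.34 -0.64  0.31 -0.16  1.02] [ 0.21  0.34 -0.82  2.05 -0.16 -0.64]
real	0m6.715s
user	0m6.581s
sys	0m0.412s
```

```bash
cat > s.py <<'E'
from k import *
np.set_printoptions(precision=2,suppress=True)
hd=np.radians(3);u=np.array([np.cos(hd),np.sin(hd),0])
def clear(P,R):
    g=np.array([(x,-.073-t,z) for x in(-.038,.038) for z in(-.0425,.0425) for t in np.linspace(0,.15,61)])
    W=P+R.apply(g);d=-(W-np.array([*B,0]))@u
    m=(W[:,2]>.185)&(W[:,2]<.24);return d[m].min()-.162 if m.any() else 9
lats=(-.108,-.06,0,.05);out=[]
for d in(.180,):
 for lean in(25,30,35,40,45,50):
  for yaw in(10,20,30,40,50,60):
   for roll in(0,90,-90,180):
    T=lambda l,bk:(lambda P,R:(P,R*Rn.from_euler('y',roll,degrees=True)))(*pose(l,d=d,lean=lean,yaw=yaw,back=bk,dep=.012))
    for g4 in(-1.2,-2.4):
     q=np.array([.1,.3,-.8,g4,-.4,0]);E=[];Q=[]
     for l,bk in [(x,0) for x in lats]+[(.03,.0)]+[(lats[0],.09)]:
        q,e=ik(*T(l,bk),q);E.append(e);Q.append(q)
        if e>1e-3:break
     if max(E)<1e-3:
        Q=np.array(Q);out.append((min(clear(*T(l,0)) for l in lats),np.minimum(Q-lo,hi-Q).min(),lean,yaw,roll,Q[0],Q[3]))
out.sort(key=lambda t:-min(t[0]/.02,t[1]/.15));print(len(out))
for o in out[:10]:print(*o)
E
time python3 s.py
```

```text
149
0.021990080890998104 0.16252092254847658 50 30 180 [-0.22  0.38 -0.31 -1.31 -0.57  0.22] [ 0.1   0.34 -0.36 -1.45 -0.32  0.15]
0.021990080890998104 0.16252092254847608 50 30 180 [-0.22  0.38 -0.31 -1.31 -0.57  0.22] [ 0.1   0.34 -0.36 -1.45 -0.32  0.15]
0.018043009364098167 0.16252092254847664 50 30 90 [-0.22  0.38 -0.31 -1.31 -0.57  1.79] [ 0.1   0.34 -0.36 -1.45 -0.32  1.72]
0.018043009364098167 0.1625209225484762 50 30 90 [-0.22  0.38 -0.31 -1.31 -0.57  1.79] [ 0.1   0.34 -0.36 -1.45 -0.32  1.72]
0.018043009364098167 0.16252092254847664 50 30 -90 [-0.22  0.38 -0.31 -1.31 -0.57 -1.35] [ 0.1   0.34 -0.36 -1.45 -0.32 -1.42]
0.018043009364098167 0.16252092254847658 50 30 -90 [-0.22  0.38 -0.31 -1.31 -0.57 -1.35] [ 0.1   0.34 -0.36 -1.45 -0.32 -1.42]
0.013293606556750992 0.1417571532314863 50 40 0 [-0.25  0.42 -0.25 -1.22 -0.72 -2.87] [ 0.06  0.37 -0.32 -1.35 -0.49 -2.95]
0.013293606556750992 0.14175715323149385 50 40 0 [-0.25  0.42 -0.25 -1.22 -0.72 -2.87] [ 0.06  0.37 -0.32 -1.35 -0.49 -2.95]
0.013293606556750992 0.32705774322282966 50 40 180 [-0.25  0.42 -0.25 -1.22 -0.72  0.27] [ 0.06  0.37 -0.32 -1.35 -0.49  0.19]
0.013293606556750992 0.3270577432228039 50 40 180 [-0.25  0.42 -0.25 -1.22 -0.72  0.27] [ 0.06  0.37 -0.32 -1.35 -0.49  0.19]
real	0m36.530s
user	0m36.312s
sys	0m0.426s
```

```bash
sed -i '/^lats=/,$d' s.py; cat >> s.py <<'E'
for l in(-.108,-.03,.05):
 for lean in(40,45,50,55):
  for yaw in(-10,0,10,20,30):
    P,R=pose(l,d=.18,lean=lean,yaw=yaw,dep=.02);R=R*Rn.from_euler('y',180,degrees=True)
    q,e=min((ik(P,R,np.array([0,.35,-.4,g,-.4,0.2])) for g in(-1.4,-2.5)),key=lambda t:t[1])
    if e<1e-3:print(l,lean,yaw,round(clear(P,R)*1000),q)
E
python3 s.py
```

```text
-0.108 40 20 15 [ 0.05  0.35 -0.37 -0.82 -0.26 -0.54]
-0.108 40 30 7 [-0.04  0.37 -0.3  -0.91 -0.45 -0.26]
-0.108 45 20 22 [-0.06  0.35 -0.34 -1.13 -0.32 -0.17]
-0.108 45 30 14 [-0.13  0.38 -0.29 -1.12 -0.49 -0.01]
-0.108 50 -10 34 [-0.35  0.37 -0.65 -2.73 -0.34  1.3 ]
-0.108 50 10 38 [-0.15  0.35 -0.37 -1.55 -0.25  0.2 ]
-0.108 50 20 30 [-0.18  0.37 -0.34 -1.42 -0.4   0.2 ]
-0.108 50 30 22 [-0.22  0.39 -0.3  -1.32 -0.56  0.24]
-0.108 55 -10 41 [-0.37  0.41 -0.74 -2.83 -0.55  1.41]
-0.108 55 0 50 [-0.37  0.39 -0.57 -2.35 -0.43  1.04]
-0.108 55 10 46 [-0.31  0.38 -0.44 -1.92 -0.42  0.68]
-0.108 55 20 38 [-0.3   0.39 -0.38 -1.66 -0.52  0.51]
-0.108 55 30 29 [-0.3   0.42 -0.32 -1.49 -0.65  0.46]
-0.03 40 30 7 [ 0.15  0.35 -0.35 -0.86 -0.32 -0.44]
-0.03 45 -10 26 [-0.19  0.36 -0.74 -3.11 -0.31  1.55]
-0.03 45 20 22 [ 0.15  0.34 -0.38 -1.07 -0.16 -0.37]
-0.03 45 30 14 [ 0.05  0.35 -0.33 -1.14 -0.37 -0.11]
-0.03 50 -10 34 [-0.19  0.38 -0.79 -3.12 -0.48  1.56]
-0.03 50 0 41 [-0.21  0.36 -0.59 -2.54 -0.29  1.13]
-0.03 50 10 38 [-0.03  0.34 -0.4  -1.75 -0.16  0.31]
-0.03 50 20 30 [-0.03  0.35
[... 160 characters left out ...]
-0.7  -2.71 -0.52  1.34]
-0.03 55 10 46 [-0.23  0.38 -0.53 -2.22 -0.41  0.93]
-0.03 55 20 38 [-0.18  0.38 -0.43 -1.84 -0.44  0.62]
-0.03 55 30 29 [-0.17  0.4  -0.37 -1.61 -0.55  0.5 ]
0.05 45 0 33 [-0.07  0.37 -0.66 -2.95 -0.25  1.43]
0.05 45 30 14 [ 0.25  0.35 -0.35 -1.08 -0.22 -0.3 ]
0.05 50 0 41 [-0.07  0.39 -0.74 -3.01 -0.43  1.5 ]
0.05 50 10 38 [-0.03  0.36 -0.49 -2.3  -0.21  0.88]
0.05 50 20 30 [ 0.12  0.35 -0.37 -1.63 -0.17  0.21]
0.05 50 30 22 [ 0.1   0.36 -0.35 -1.47 -0.32  0.18]
0.05 55 0 50 [-0.08  0.42 -0.8  -3.03 -0.61  1.52]
0.05 55 10 46 [-0.12  0.4  -0.64 -2.59 -0.47  1.24]
0.05 55 20 38 [-0.07  0.38 -0.48 -2.1  -0.4   0.81]
0.05 55 30 29 [-0.03  0.39 -0.4  -1.77 -0.46  0.56]
```

```bash
cat >> k.py <<'E'
def stick(l,back=0,d=.18,lean=52,yaw=3,dep=.03):
    P,R=pose(l,d=d,lean=lean,yaw=yaw,back=back,dep=dep);return P,R*Rn.from_euler('y',180,degrees=True)
def jrows(q0,q1,n,c):
    T=lambda q:(lambda p,r:(p,r*C))(*fk(q,L));P,R=T(q0);out=[]
    for k in range(1,n+1):
        Pn,Rk=T(q0+(q1-q0)*k/n)
        sh=np.round(R.inv().apply(Pn-P)*1000);rv=np.round((R.inv()*Rk).as_rotvec(degrees=True),1)
        P=P+R.apply(sh/1000);R=R*Rn.from_rotvec(rv,degrees=True);out.append([c,*sh.astype(int).tolist(),*rv.tolist()])
    return out
E
python3 - <<'E'
from k import *
np.set_printoptions(precision=2,suppress=True)
q=np.array([-.2,.38,-.6,-2.3,-.4,1])
for l,b in((.05,.1),(.05,0),(0,0),(-.05,0),(-.112,0),(-.112,.1)):
    q,e=ik(*stick(l,b),q);print(l,b,q,e)
g=q;q0=env.observe()["qpos"]
via=np.array([.1,0.0,-.7,-.6,-1.0,.75])
for a,b in((q0,via),(via,g)):
    for t in(0,.25,.5,.75,1):
        p,r=fk(a+(b-a)*t,L);print(p,r.apply([1,0,0]))
print(jrows(q0,via,11,1));print(jrows(via,g,14,1))
E
```

```text
0.05 0.1 [-0.09  0.17 -0.75 -2.7  -0.27  1.23] 2.9893669801409083e-16
0.05 0 [-0.09  0.42 -0.7  -2.89 -0.47  1.43] 4.743362096900198e-15
0 0 [-0.18  0.4  -0.63 -2.64 -0.4   1.25] 2.133698028526553e-14
-0.05 0 [-0.24  0.39 -0.54 -2.36 -0.33  1.  ] 1.4947479146945255e-15
-0.112 0 [-0.27  0.38 -0.43 -2.01 -0.28  0.66] 4.401950290095159e-15
-0.112 0.1 [-0.14  0.14 -0.51 -1.55 -0.16  0.09] 0.019218681283851118
[0.58 0.01 0.19] [ 0.51 -0.   -0.86]
[ 0.51 -0.08  0.17] [ 0.38 -0.11 -0.92]
[ 0.42 -0.11  0.14] [ 0.18 -0.06 -0.98]
[ 0.32 -0.07  0.11] [ 0.01  0.15 -0.99]
[0.25 0.03 0.12] [-0.08  0.47 -0.88]
[0.25 0.03 0.12] [-0.08  0.47 -0.88]
[0.34 0.06 0.12] [ 0.22  0.54 -0.81]
[0.43 0.06 0.13] [ 0.5   0.47 -0.73]
[0.5  0.02 0.15] [ 0.7   0.29 -0.65]
[ 0.55 -0.03  0.16] [ 0.8   0.05 -0.6 ]
[[1, 16, -5, 42, 3.4, 6.9, -1.9], [1, 20, -2, 39, 2.8, 6.8, -2.6], [1, 24, -1, 34, 2.3, 6.7, -3.3], [1, 28, 1, 30, 1.7, 6.4, -4.0], [1, 31, 2, 25, 1.0, 6.1, -4.5], [1, 34, 3, 20, 0.5, 5.8, -5.1], [1, 37, 5, 15, -0.2, 5.3, -5.7], [1, 39, 6, 10, -0.9, 4.8, -6.1], [1, 42, 6, 5, -1.4, 4.2, -6.6], [1, 45, 7, 0, -2.0, 3.6, -6.9], [1, 45, 9, -5, -2.6, 2.9, -7.2]]
[[1, -3, 5, -27, -5.3, 5.6, 0.1], [1, -2, 4, -26, -5.3, 5.8, 0.0], [1, -1, 5, -26, -5.1, 6.0, -0.1], [1, 0, 5, -25, -5.1, 6.1, -0.1], [1, 1, 5, -26, -5.0, 6.3, -0.3], [1, 1, 5, -25, -4.9, 6.3, -0.3], [1, 2, 5, -24, -4.8, 6.5, -0.3], [1, 2, 5, -24, -4.7, 6.6, -0.4], [1, 4, 5, -24, -4.7, 6.7, -0.5], [1, 4, 6, -22, -4.6, 6.8, -0.4], [1, 4, 5, -22, -4.5, 6.9, -0.5], [1, 5, 6, -22, -4.4, 6.9, -0.5], [1, 6, 5, -20, -4.4, 7.0, -0.5], [1, 5, 6, -19, -4.3, 7.1, -0.5]]
```

```bash
sed -i 's/lean=52,yaw=3,dep/lean=55,yaw=5,dep/' k.py; python3 - <<'E'
from k import *
np.set_printoptions(precision=2,suppress=True)
q=np.array([-.2,.38,-.6,-2.3,-.4,1])
for l,b in((.05,.08),(.05,0),(-.05,0),(-.112,0),(-.112,.08)):
    q,e=ik(*stick(l,b),q);print(l,b,q,e)
g=q;q0=env.observe()["qpos"]
via=np.array([.1,0.1,-.4,-.5,-.9,.6])
for a,b in((q0,via),(via,g)):
    for t in(0,.25,.5,.75,1):
        p,r=fk(a+(b-a)*t,L);print(p,r.apply([1,0,0]))
print(jrows(q0,via,9,1));print(jrows(via,g,12,1))
E
```

```text
0.05 0.08 [-0.13  0.24 -0.78 -2.71 -0.44  1.3 ] 3.06884301130794e-15
0.05 0 [-0.11  0.43 -0.71 -2.83 -0.55  1.42] 2.7620249255461905e-13
-0.05 0 [-0.28  0.41 -0.57 -2.4  -0.45  1.09] 3.1517108714948914e-10
-0.112 0 [-0.34  0.4  -0.48 -2.12 -0.41  0.85] 1.3065773236608868e-15
-0.112 0.08 [-0.3   0.21 -0.53 -1.85 -0.33  0.53] 2.3314773355264774e-11
[0.58 0.01 0.19] [ 0.51 -0.   -0.86]
[ 0.56 -0.07  0.2 ] [ 0.45 -0.09 -0.89]
[ 0.52 -0.1   0.19] [ 0.33 -0.05 -0.94]
[ 0.48 -0.07  0.17] [ 0.23  0.12 -0.97]
[0.45 0.02 0.18] [ 0.18  0.4  -0.9 ]
[0.45 0.02 0.18] [ 0.18  0.4  -0.9 ]
[0.48 0.04 0.17] [ 0.37  0.51 -0.78]
[0.51 0.05 0.16] [ 0.59  0.48 -0.66]
[0.55 0.02 0.15] [ 0.75  0.31 -0.58]
[ 0.57 -0.03  0.14] [ 0.82  0.07 -0.57]
[[1, -2, -5, 42, 3.2, 8.9, -0.8], [1, 2, -4, 35, 2.4, 8.9, -1.6], [1, 8, -2, 28, 1.6, 8.7, -2.6], [1, 12, -1, 20, 0.7, 8.3, -3.4], [1, 19, -1, 12, 0.0, 7.8, -4.3], [1, 24, 0, 5, -0.8, 7.2, -5.1], [1, 29, 0, -2, -1.5, 6.5, -5.9], [1, 35, 1, -8, -2.2, 5.6, -6.6], [1, 41, 0, -15, -2.8, 4.7, -7.3]]
[[1, 5, 13, -6, -4.6, 6.6, -2.1], [1, 3, 12, -6, -4.7, 6.9, -1.9], [1, 2, 10, -7, -4.6, 7.0, -1.5], [1, 0, 8, -9, -4.7, 7.2, -1.2], [1, -2, 7, -9, -4.7, 7.4, -0.9], [1, -2, 6, -11, -4.8, 7.4, -0.7], [1, -3, 5, -13, -4.7, 7.6, -0.5], [1, -4, 4, -14, -4.8, 7.6, -0.2], [1, -5, 4, -15, -4.8, 7.7, 0.0], [1, -4, 4, -17, -4.7, 7.8, 0.3], [1, -5, 3, -18, -4.8, 7.8, 0.3], [1, -3, 4, -19, -4.7, 7.9, 0.6]]
```

apply_moves(
  rows=[
    [0, 0, -15, 0, 0, 0, 0],
    [1, -2, -5, 42, 3.2, 8.9, -0.8],
    [1, 2, -4, 35, 2.4, 8.9, -1.6],
    [1, 8, -2, 28, 1.6, 8.7, -2.6],
    [1, 12, -1, 20, 0.7, 8.3, -3.4],
    [1, 19, -1, 12, 0.0, 7.8, -4.3],
    [1, 24, 0, 5, -0.8, 7.2, -5.1],
    [1, 29, 0, -2, -1.5, 6.5, -5.9],
    [1, 35, 1, -8, -2.2, 5.6, -6.6],
    [1, 41, 0, -15, -2.8, 4.7, -7.3],
    [1, 0, 0, 0, 0, 0, 0],
  ],
  force=100,
)

```text
clock: 5.2
position: [0.4484, 0.0177, 0.1994]
tcp_rot: [0.352, 0.734, -0.422, -0.399]
ft_force: [0.3, -0.5, 0.6]
grip_width: -0.0002
```

```bash
python3 - <<'E'
from k import *
np.set_printoptions(precision=2,suppress=True)
s=env.observe();q0=s["qpos"];print(s["clock"],q0,s["position"])
g,e=ik(*stick(-.115,.11),np.array([-.3,.2,-.53,-1.8,-.33,.5]));print(g,e,stick(-.115,.11)[0])
n=13
for t in np.linspace(0,1,7):
    p,r=fk(q0+(g-q0)*t,L);print(p,r.apply([1,0,0]))
print(jrows(q0,g,n,1))
E
```

```text
5.2 [ 0.1   0.07 -0.4  -0.49 -0.93  0.58] [0.45 0.02 0.2 ]
[-0.27  0.14 -0.54 -1.7  -0.29  0.35] 1.0561938525724396e-10 [ 0.54 -0.04  0.16]
[0.45 0.02 0.2 ] [ 0.18  0.4  -0.9 ]
[0.46 0.04 0.19] [ 0.31  0.48 -0.82]
[0.48 0.04 0.18] [ 0.45  0.5  -0.74]
[0.5  0.04 0.18] [ 0.59  0.46 -0.66]
[0.52 0.02 0.17] [ 0.7   0.37 -0.61]
[ 0.54 -0.01  0.17] [ 0.78  0.23 -0.58]
[ 0.54 -0.04  0.16] [ 0.82  0.07 -0.57]
[[1, 3, 11, -6, -4.3, 6.2, -1.6], [1, 3, 9, -6, -4.2, 6.3, -1.5], [1, 0, 8, -7, -4.3, 6.5, -1.2], [1, 0, 7, -7, -4.3, 6.7, -1.1], [1, -2, 6, -8, -4.2, 6.7, -0.8], [1, -2, 5, -9, -4.2, 6.9, -0.7], [1, -4, 3, -10, -4.3, 7.0, -0.5], [1, -4, 4, -10, -4.3, 7.1, -0.4], [1, -4, 2, -12, -4.2, 7.1, -0.2], [1, -5, 2, -13, -4.3, 7.2, -0.0], [1, -6, 2, -14, -4.3, 7.2, 0.1], [1, -5, 1, -15, -4.3, 7.3, 0.2], [1, -5, 2, -15, -4.3, 7.3, 0.3]]
```

Followed the plan exactly. On to the standoff pose.

apply_moves(
  rows=[
    [1, 3, 11, -6, -4.3, 6.2, -1.6],
    [1, 3, 9, -6, -4.2, 6.3, -1.5],
    [1, 0, 8, -7, -4.3, 6.5, -1.2],
    [1, 0, 7, -7, -4.3, 6.7, -1.1],
    [1, -2, 6, -8, -4.2, 6.7, -0.8],
    [1, -2, 5, -9, -4.2, 6.9, -0.7],
    [1, -4, 3, -10, -4.3, 7.0, -0.5],
    [1, -4, 4, -10, -4.3, 7.1, -0.4],
    [1, -4, 2, -12, -4.2, 7.1, -0.2],
    [1, -5, 2, -13, -4.3, 7.2, 0],
    [1, -6, 2, -14, -4.3, 7.2, 0.1],
    [1, -5, 1, -15, -4.3, 7.3, 0.2],
    [1, -5, 2, -15, -4.3, 7.3, 0.3],
    [1, 0, 0, 0, 0, 0, 0],
  ],
)

```text
clock: 6.95
position: [0.5414, -0.0404, 0.1586]
tcp_rot: [-0.614, -0.353, -0.296, 0.641]
ft_force: [-1.1, 0.4, 0.3]
grip_width: -0.0001
```

```bash
python3 - <<'E'
from k import *
np.set_printoptions(precision=3,suppress=True)
s=env.observe();R=Rn.from_quat(s["tcp_rot"]);P,Rt=stick(-.115,.11)
print(s["clock"],s["qpos"],s["position"]-P,(R.inv()*Rt).as_rotvec(degrees=True))
P,Rt=stick(-.112,0);print(P,rows(s["position"],R,P,Rt,8,1))
P2,_=stick(.05,0);print("push dir tool",Rt.inv().apply(P2-P)*1000)
p,d=env.camera("top");a=p[115:255,205:385,::-1]
cv2.imwrite("pics/t3.png",cv2.resize(a,None,fx=4,fy=4,interpolation=cv2.INTER_CUBIC))
E
```

```text
6.95 [-0.269  0.139 -0.545 -1.698 -0.29   0.348] [-0.002 -0.001 -0.002] [ 0.038  0.178 -0.284]
[ 0.633 -0.029  0.098] [[1, 0.4, 13.8, 0.5, 0.0, 0.0, -0.0], [1, 0.5, 13.7, 0.5, 0.0, 0.0, -0.1], [1, 0.4, 13.8, 0.4, 0.0, 0.1, -0.0], [1, 0.4, 13.7, 0.5, 0.0, -0.0, -0.0], [1, 0.4, 13.8, 0.5, 0.0, 0.0, -0.1], [1, 0.4, 13.8, 0.5, 0.0, 0.0, -0.0], [1, 0.3, 13.7, 0.5, 0.0, 0.1, -0.0], [1, 0.4, 13.8, 0.4, 0.0, -0.0, -0.1]]
push dir tool [  3.243   4.631 161.901]
```

View pics/t3.png

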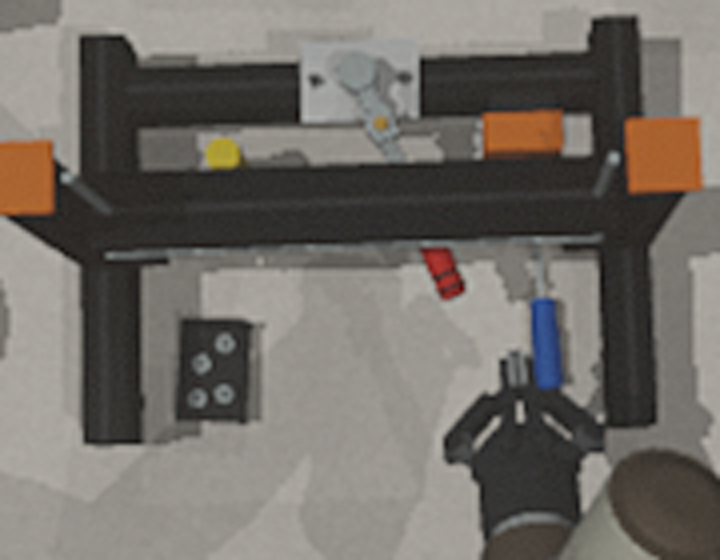

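The shut fingertips are at (513,360), to the right of the grip end at (452,290) and above the driver (545,340), so the approach lane is free. Next I move in along the tool axis.

```bash
sed -i 's/d=.18,lean=55,yaw=5,dep=.03/d=.177,lean=55,yaw=5,dep=.023/' k.py; python3 - <<'E'
from k import *
s=env.observe();R=Rn.from_quat(s["tcp_rot"]);P,Rt=stick(-.114,0)
print(P,R.inv().apply(P-s["position"])*1000)
E
```

```text
[ 0.62997767 -0.03096517  0.10180774] [  4.4413772  105.4108647    1.40605053]
```

apply_moves(
  rows=[
    [1, 0.5, 13, 0, 0, 0, 0],
    [1, 0.5, 13, 0, 0, 0, 0],
    [1, 0.5, 13, 0, 0, 0, 0],
    [1, 0.5, 13, 0, 0, 0, 0],
    [1, 0.5, 13, 0, 0, 0, 0],
    [1, 0.5, 13, 0, 0, 0, 0],
    [1, 0.5, 13, 0, 0, 0, 0],
    [1, 0.5, 14, 0, 0, 0, 0],
    [1, 0, 0, 0, 0, 0, 0],
  ],
)

```text
clock: 8.12
position: [0.6303, -0.0321, 0.1015]
tcp_rot: [-0.613, -0.354, -0.296, 0.641]
ft_force: [-0.4, 0.5, 0.2]
grip_width: -0.0
```

```bash
python3 - <<'E'
from k import *
np.set_printoptions(precision=3,suppress=True)
s=env.observe();R=Rn.from_quat(s["tcp_rot"]);P,Rt=stick(-.114,0)
print(s["clock"],s["qpos"],s["position"]-P,(R.inv()*Rt).as_rotvec(degrees=True),s["ft_force"])
P2,_=stick(.05,0);print("push dir tool",R.inv().apply(P2-s["position"])*1000)
p,d=env.camera("top");a=p[115:255,205:385,::-1]
cv2.imwrite("pics/t4.png",cv2.resize(a,None,fx=4,fy=4,interpolation=cv2.INTER_CUBIC))
E
```

```text
8.125 [-0.335  0.388 -0.469 -2.073 -0.393  0.794] [ 0.    -0.001 -0.   ] [-0.061  0.194 -0.229] [-0.431  0.463  0.244]
push dir tool [  3.989   4.492 165.02 ]
```

View pics/t4.png

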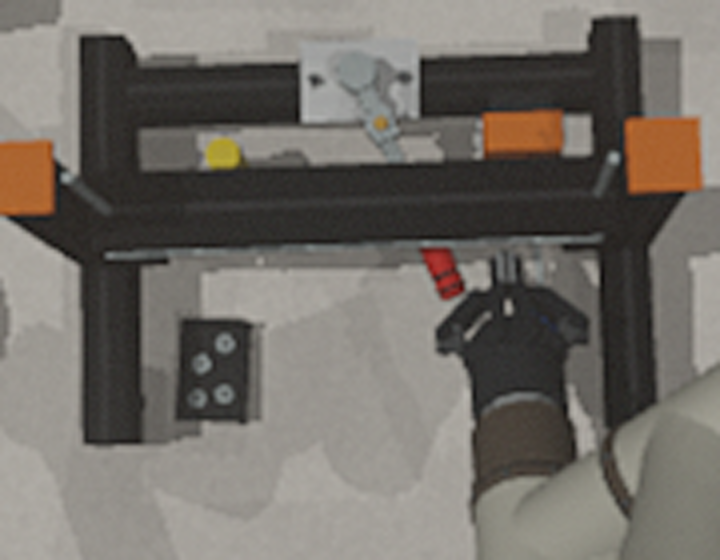

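The tips at (505,255) stand right of the grip, but the finger linkage at (470,300) is close behind the grip's end. I'll back off 8 mm horizontally, then start pushing left slowly.

apply_moves(
  rows=[
    [1, -2.3, -3.3, 0, 0, 0, 0],
    [1, -2.3, -3.3, 0, 0, 0, 0],
    [1, 0.1, 0.2, 7, 0, 0, 0],
    [1, 0.1, 0.2, 6, 0, 0, 0],
    [1, 0.1, 0.2, 6, 0, 0, 0],
    [1, 0.1, 0.2, 6, 0, 0, 0],
    [1, 0.1, 0.2, 6, 0, 0, 0],
    [1, 0, 0, 0, 0, 0, 0],
  ],
)

```text
clock: 9.18
position: [0.6198, -0.0034, 0.1012]
tcp_rot: [-0.615, -0.351, -0.297, 0.641]
ft_force: [-3.8, -4.6, 0.7]
grip_width: 0.0001
```

apply_moves(
  rows=[
    [1, 0.1, 0.2, 6, 0, 0, 0],
    [1, 0.1, 0.2, 6, 0, 0, 0],
    [1, 0.1, 0.2, 6, 0, 0, 0],
    [1, 0.1, 0.2, 6, 0, 0, 0],
    [1, 0.1, 0.2, 6, 0, 0, 0],
    [1, 0.1, 0.2, 6, 0, 0, 0],
    [1, 0.1, 0.2, 6, 0, 0, 0],
    [1, 0.1, 0.2, 6, 0, 0, 0],
    [1, 0.1, 0.2, 6, 0, 0, 0],
    [1, 0.1, 0.2, 6, 0, 0, 0],
    [1, 0, 0, 0, 0, 0, 0],
  ],
)

```text
clock: 10.55
position: [0.614, 0.0578, 0.0992]
tcp_rot: [-0.615, -0.351, -0.295, 0.642]
ft_force: [-10.5, -3.8, 3.3]
grip_width: 0.0001
```

```bash
python3 - <<'E'
from k import *
np.set_printoptions(precision=3,suppress=True)
s=env.observe();print(s["clock"],s["qpos"],s["position"],s["ft_force"])
p,d=env.camera("top");a=p[115:235,225:385,::-1]
cv2.imwrite("pics/t5.png",cv2.resize(a,None,fx=5,fy=5,interpolation=cv2.INTER_CUBIC))
E
```

```text
10.55 [-0.248  0.391 -0.633 -2.494 -0.458  1.177] [0.614 0.058 0.099] [-10.549  -3.822   3.267]
```

View pics/t5.png

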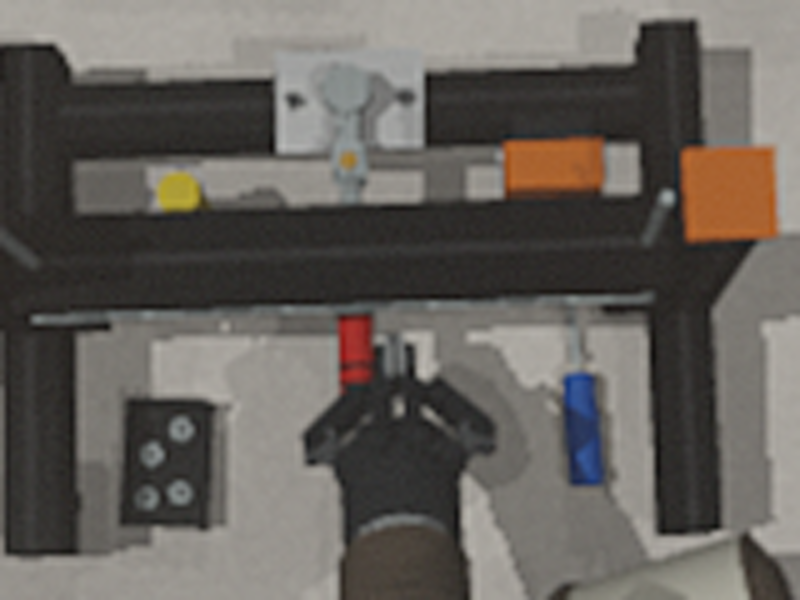

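The wrench is nearly square: the pin is at (348,160) and the grip at (355,350). The finger linkage is pressing on the end of the grip at (350,385), which gives −10 N in x. I'll back off 9 mm horizontally, then continue.

apply_moves(
  rows=[
    [1, -2.6, -3.7, -1, 0, 0, 0],
    [1, -2.6, -3.7, 0, 0, 0, 0],
    [1, 0, 0, 0, 0, 0, 0],
  ],
)

```text
clock: 10.98
position: [0.6088, 0.0559, 0.1019]
tcp_rot: [-0.613, -0.353, -0.298, 0.641]
ft_force: [-0.8, 0.1, 0.4]
grip_width: 0.0001
```

apply_moves(
  rows=[
    [1, 0.1, 0.2, 5, 0, 0, 0],
    [1, 0.1, 0.2, 5, 0, 0, 0],
    [1, 0, 0, 0, 0, 0, 0],
  ],
)

```text
clock: 11.35
position: [0.6084, 0.0655, 0.1016]
tcp_rot: [-0.614, -0.352, -0.298, 0.641]
ft_force: [-2.0, -4.0, 0.6]
grip_width: 0.0003
```

apply_moves(
  rows=[
    [1, 0.1, 0.2, 5, 0, 0, 0],
    [1, 0.1, 0.2, 5, 0, 0, 0],
    [1, 0.1, 0.2, 5, 0, 0, 0],
    [1, 0.1, 0.2, 5, 0, 0, 0],
    [1, 0.1, 0.2, 4, 0, 0, 0],
    [1, 0, 0, 0, 0, 0, 0],
  ],
)

```text
clock: 12.1
position: [0.608, 0.0895, 0.1018]
tcp_rot: [-0.613, -0.353, -0.298, 0.641]
ft_force: [-0.9, -4.4, 1.2]
grip_width: 0.0
```

apply_moves(
  rows=[
    [1, 0.1, 0.2, 3, 0, 0, 0],
    [1, 0.1, 0.2, 3, 0, 0, 0],
    [1, 0, 0, 0, 0, 0, 0],
  ],
)

```text
clock: 12.48
position: [0.6082, 0.0954, 0.102]
tcp_rot: [-0.613, -0.353, -0.299, 0.641]
ft_force: [2.0, -5.8, 0.7]
grip_width: 0.0001
```

apply_moves(
  rows=[
    [1, 0.1, 0.2, 3, 0, 0, 0],
    [1, 0, 0, 0, 0, 0, 0],
  ],
)

```text
clock: 12.72
position: [0.6084, 0.0984, 0.1021]
tcp_rot: [-0.613, -0.353, -0.299, 0.64]
ft_force: [2.1, -5.2, -0.1]
grip_width: -0.0001
```

apply_moves(
  rows=[
    [1, 0.1, 0.2, 3, 0, 0, 0],
    [1, 0, 0, 0, 0, 0, 0],
  ],
)

```text
clock: 12.98
position: [0.6087, 0.1007, 0.102]
tcp_rot: [-0.613, -0.352, -0.299, 0.64]
ft_force: [1.9, -8.8, -0.0]
grip_width: -0.0
```

Seat reached: the force rises at lateral 19 mm, against 18.7 mm predicted. Now the bend, in small steps.

apply_moves(
  rows=[
    [1, 0.1, 0.2, 3, 0, 0, 0],
    [1, 0.1, 0.2, 3, 0, 0, 0],
    [1, 0, 0, 0, 0, 0, 0],
  ],
)

```text
clock: 13.35
position: [0.6091, 0.1054, 0.1021]
tcp_rot: [-0.614, -0.351, -0.3, 0.64]
ft_force: [1.3, -13.9, -0.0]
grip_width: -0.0002
```

apply_moves(
  rows=[
    [1, 0.1, 0.2, 3, 0, 0, 0],
    [1, 0.1, 0.2, 3, 0, 0, 0],
    [1, 0.1, 0.2, 3, 0, 0, 0],
    [1, 0, 0, 0, 0, 0, 0],
  ],
)

```text
clock: 13.85
position: [0.6102, 0.1138, 0.1025]
tcp_rot: [-0.614, -0.351, -0.301, 0.64]
ft_force: [4.1, -15.9, -0.4]
grip_width: -0.0001
```

apply_moves(
  rows=[
    [1, 0.1, 0.2, 3, 0, 0, 0],
    [1, 0.1, 0.2, 3, 0, 0, 0],
    [1, 0, 0, 0, 0, 0, 0],
  ],
)

```text
clock: 14.22
position: [0.6099, 0.1198, 0.1021]
tcp_rot: [-0.614, -0.351, -0.301, 0.64]
ft_force: [3.9, -15.6, -1.5]
grip_width: 0.0002
```

apply_moves(
  rows=[
    [1, 0.1, 0.2, 3, 0, 0, 0],
    [1, 0.1, 0.2, 3, 0, 0, 0],
    [1, 0, 0, 0, 0, 0, 0],
  ],
)

```text
clock: 14.6
position: [0.6093, 0.1258, 0.1015]
tcp_rot: [-0.614, -0.35, -0.301, 0.64]
ft_force: [4.6, -14.6, -3.5]
grip_width: -0.0001
```

apply_moves(
  rows=[
    [1, 0, 0, -5, 0, 0, 0],
    [1, 0, 0, -8, 0, 0, 0],
    [1, 0, 0, -10, 0, 0, 0],
    [1, 0, -10, -5, 0, 0, 0],
    [1, 0, -14, 0, 0, 0, 0],
    [1, 0, -14, 0, 0, 0, 0],
    [1, 0, -14, 0, 0, 0, 0],
    [1, 0, -14, 0, 0, 0, 0],
    [1, 0, -14, 0, 0, 0, 0],
    [1, 0, -10, 0, 0, 0, 0],
    [1, 0, 0, 0, 0, 0, 0],
  ],
)

```text
clock: 15.98
position: [0.5356, 0.095, 0.1543]
tcp_rot: [-0.613, -0.354, -0.298, 0.64]
ft_force: [0.0, -0.2, 1.3]
grip_width: -0.0002
```

```bash
python3 - <<'E'
from k import *
np.set_printoptions(precision=3,suppress=True)
s=env.observe();print(s["clock"],s["qpos"],s["position"],s["ft_force"])
p,d=env.camera("top");a=p[115:235,225:385,::-1]
cv2.imwrite("pics/t6.png",cv2.resize(a,None,fx=5,fy=5,interpolation=cv2.INTER_CUBIC))
E
```

```text
15.975 [-0.176  0.163 -0.737 -2.461 -0.345  1.075] [0.536 0.095 0.154] [ 0.01  -0.215  1.259]
```

View pics/t6.png

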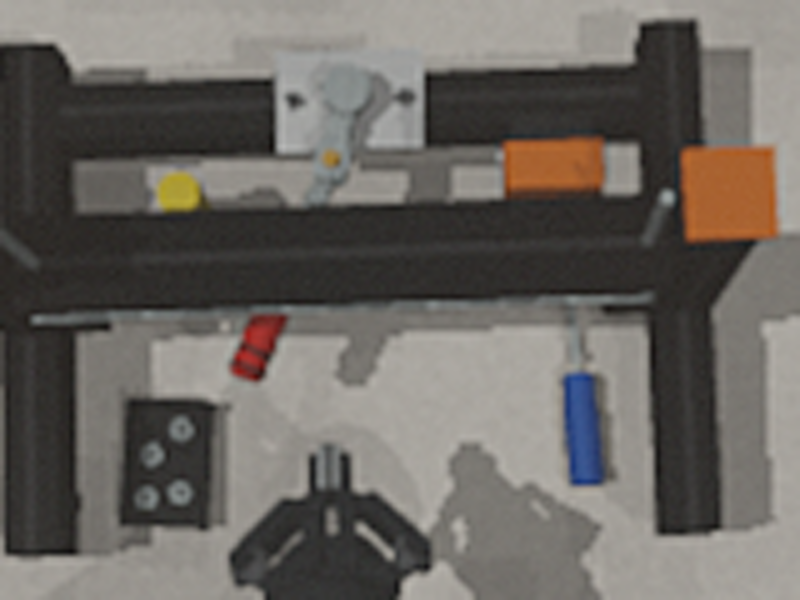

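The wrench is visibly bent: head (347,88), pin (332,159), grip end (248,376), and the tool has come clear. I'll measure the bend.

```bash
python3 - <<'E'
from k import *
T=lambda x,y,z:ray("top",(x+.5)/5-.5+225,(y+.5)/5-.5+115,z)
h=np.array([*B,0]);h2=T(347,88,.13);p=T(332,159,.125);e=T(248,376,.12);g=T(268,318,.12)
A=lambda a,b:np.degrees(np.arctan2((b-a)[1],-(b-a)[0]))
print(h2,p,e,"head",A(h,p),A(h2,p),"handle",A(p,e),A(g,e),np.linalg.norm((p-e)[:2]))
s=.65-.42;print("expected seat heading",-3+np.degrees(s),"bend rad",np.radians(A(p,e)+3)-s)
E
```

```text
[0.77927521 0.09097504 0.13      ] [0.73242508 0.10012658 0.125     ] [0.58757898 0.15207243 0.12      ] head 10.989074276042617 11.052774463153456 handle 19.729249368383787 17.297410217689396 0.1538790469125553
expected seat heading 10.178029288008936 bend rad 0.16670023798513856
```

```bash
python3 -c "
from bench import env
s=env.observe();print(s['clock'],s['ft_force']);print(env.close_job())"
```

```text
16.025 [-0.29524017 -0.51018468 -0.08588129]
the job is handed in; nothing more can be done
None
```

I turned the bolt down to its seat, bent the wrench at its knuckle and let go, then handed the job in at about 16 s. The hand-in call reports no verdict.

**How it was done:** I pushed the grip from its right side with the shut fingers rather than gripping it. Gripping it along the handle, leaning back as suggested, ran into a wrist joint limit. I leaned the tool back 55°, more than the suggested 25 to 45°, and never pushed on the beam.

**Force while pushing:**

| Stage | Sideways force |
|---|---|
| Turning the bolt | 4–6 N |
| Reaching the seat | rise within 1 mm of the predicted place |
| Bending the knuckle | level at about 14–16 N |

**Final checks (last top picture):**
- **Bolt:** the head points at 11.0°, against 10.2° expected at the seat, so it is seated within measuring error.
- **Knuckle:** the bend is about 0.17 rad from the pin and grip end. Tool travel gives about 0.19, and the short visible stretch of grip gives about 0.12. All three lie inside 0.09–0.36, though they differ by about 0.07.
- **Robot:** the tool is well clear of the wrench and the force reading is near zero.
- **Other things:** the tray, driver and glue stick look unmoved by eye. The spool, bottle, clamp and box were outside the last picture, and I did not check them again.

**Contact on the way:** the finger linkage pressed on the end of the grip with about 10 N near the square position. I backed off 9 mm and the force cleared.

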